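# Slide the lens home and mark it

## Robot

A 6-joint arm with a two-finger parallel gripper is mounted at the origin on the work surface. World frame = base frame: x ahead of the robot, y to its left, z up, the work surface at z = 0. Lengths are in m, angles in rad, forces in N, time in s.
With the tool pointing down it reaches from about 0.275 to 1 m from the base axis. Payload 8.4 kg.
Tool frame: the origin (TCP) lies on the centre line of the jaws, within the pads' length; the fingertips stand 17 mm ahead of it and the grasp point (between the pads) lies 2 mm behind it (bot.tcp_to_tips is the y of the fingertips in the tool frame, in m); y points along the fingers, z is the direction in which the jaws open and shut, and the axes are right-handed (so a half turn about y gives the same grasp; the last joint's range is limited). The gripper opens to 85 mm and grips with 20 to 120 N. Pads are 22 mm wide; open, the fingers measure 114 mm over their backs; the gripper's body (76 mm by 85 mm) begins 54 mm behind the grasp point. The pads swing forward as they close: fully open they stand 13 mm farther back than shut.
Start: joints at [-1.201, 0.353, 1.633, -0, 1.155, -0.002], TCP at [0.227, -0.582, 0.218] pointing down, gripper open.
Joint ranges: [-2.63, 2.63], [-0.92, 2.1], [0.06, 2.66], [-1.3, 4.44], [0, 2.69], [-3.02, 3.02]. Speed limits (rad/s): [2.22, 2.22, 2.79, 3.14, 3.14, 3.14].

## Interface

Orientations are given as a unit quaternion [x, y, z, w].
In Python, from workcell import bot, hand, kinematics, get_obs, vision, hand_in gives the robot as it stands. The module is installed in compiled form; this text tells all that it offers. Calls block until the motion is done:
- bot.reach(position, orientation): joint-space move of the TCP to a pose.
- bot.servo_line(position, ori=None, velocity=0.15): straight line of the TCP; ori=None keeps the orientation; velocity is the mean speed in m/s.
- bot.goto_joints(angles): joint-space move.
- hand.move_gripper(opening, strength=None): finger opening in m; strength is the grip in N (None keeps the last); returns when the fingers have stopped.
- bot.dwell(seconds).
- kinematics.solve_ik(position, orientation): joint angles nearest the present ones, or None.
- get_obs(): the state.
- vision.read_camera(name): name is "scene" or "side" or "wrist"; returns a dict with "frame" (384x512x3 uint8, red, green, blue), "intrinsics" (3x3 intrinsics, pixels), "dist" ([k1, k2, p1, p2, k3] as OpenCV has them; the pictures are not rectified), "view" (4x4, takes a point from world to camera coordinates). Camera axes: x right, y down, z forward; pixel columns grow to the right and rows downward; lengths in m; the calibration is good to about 2 mm. A picture is of the moment at which its call begins. There is no depth.
A pose or a line that the arm cannot do raises bot.IKError and nothing moves.
- hand_in(): hands the job in, once; it reports no verdict.
The state is a dict: "time_s": time; "joint_pos": joint angles; "joint_vel": joint speeds; "joint_efforts": joint torques, N m; "position": TCP position; "orientation": TCP orientation; "wrist_force": force on the tool from outside, world axes, zero at the start; "ft_torque": the same for the moment, N m; "gripper_width": finger opening in m.
Only numpy, scipy, OpenCV 4.12 (cv2) and the standard library are available. Lean on these libraries where they do the work, as an engineer would, in place of code of your own. Each camera call takes 0.05 s, during which the arm holds its last target.

## Task

At the lens marker, press the carriage's lock button with a fingertip and, holding it down, slide the carriage along the rail until it is fully home against the end stop under the marking head, then let the button up so that the carriage locks there. Then press the round plunger on the head fully down to mark the lens and let it come back up. Do not press the plunger before the carriage is home, do not shove the head and its stop out of place, and leave everything else on the bench where it is.

Things in the scene. Friction and masses are not known exactly. Their poses are not given: they have to be found in the camera images.
- marker: Lens marker bolted to the bench: grey base 110 x 330 mm with a rail. Origin on the bench surface under the rail's centre line (x = 0). z up; y runs along the rail, the way the carriage must go, towards the marking head; x points to the side where the head's 26 mm column stands (at x = 90 mm).
- button_top (a point): Centre of the top of the lock button, a black ribbed pad 36 mm across the rail by 40 mm along it, on the aluminium carriage block (60 x 58 mm); axes parallel to the marker's. Released, its top is 78 mm above the bench. A ridge across the block before and behind it (46 mm apart inside, tops 87 mm above the bench) lets a fingertip on the button push the carriage.
- lock_button (a joint): How far the lock button is pressed, m: 0 up (locked), 0.007 fully down. Its spring needs 3.5 N to start and 6 N fully down, and returns it. Its pin catches in teeth under the rail at 12 mm pitch at the start, and near the end stop: it is free when at least 5 mm down, so hold it down the whole way. At home the pin rises into the last notch.
- carriage (a joint): Position of the carriage along the rail (marker's +y), m: 0 at the rear, where it starts locked with 1.5 mm of play. It is home when its nose meets the end stop. The button's centre is at x = 0, y = -100 mm + this value in the marker's frame. Unlocked, it slides with 1 to 2 N.
- carriage_nose (a point): Middle of the carriage's front edge, 121 mm ahead (+y) of the button's centre. On the carriage, 80 mm ahead of the button, a 66 mm lens is fixed on a rubber cup, its top 65 mm above the bench.
- end_stop (a point): Middle of the near face of the end stop, a dark steel bar across the rail (top 58 mm above the bench), fixed to the marking head. The carriage is home when carriage_nose meets this point; the distance from nose to stop along y is the travel left (80 to 120 mm at the start). The head with its stop is clamped at a different place each time and must not shift.
- plunger_top (a point): Centre of the top of the marking plunger, a black round cap 36 mm in diameter on the head, over the rail (x = 0), 41 mm before the end stop along y; its top is 122 mm above the bench when up. The head's arm below it is 36 mm wide, top 94 mm above the bench. With the carriage home the plunger is 80 mm beyond the button's centre.
- plunger (a joint): How far the plunger is pressed down, m: 0 up, 0.010 fully down (marks the lens). Its spring needs 2 N to start and 5.6 N fully down, and returns it.
- screw_jar: Bystander, leave alone: clear jar of screws with a steel cap, 42 mm diameter, 48 mm tall. Origin at its underside.
- screwdriver: Bystander, leave alone: small screwdriver lying flat, 150 mm long. Origin at its underside.
- glasses: Bystander, leave alone: pair of spectacles standing with folded-out temples, 118 x 135 mm, 45 mm tall. Origin at its underside under the lens rims' plane.
- lens_case: Bystander, leave alone: closed grey case, 55 x 75 x 18 mm. Origin at its underside.
- pliers: Bystander, leave alone: steel pliers lying flat, 120 mm long, 12 mm tall. Origin at its underside at the pivot.
- spray_bottle: Bystander, leave alone: white bottle, 40 mm diameter, 100 mm tall. Origin at its underside.
- parts_tray: Bystander, leave alone: blue divided parts tray, 110 x 140 x 22 mm. Origin at its underside.

How it is judged:
On the way, in this order (a step that is already met when the one before it is completed fails the run):
1. the lock button is held down with the carriage still well away from the end stop (value of joint lock_button above 0.004 m and y of carriage_nose in the frame of end_stop below -0.03 m), for 0.1 s.
2. the carriage is against the end stop with the button still held down (y of carriage_nose in the frame of end_stop above -0.003 m and value of joint lock_button above 0.003 m), for 0.1 s.
3. the button is let up and the carriage is locked at the end stop (y of carriage_nose in the frame of end_stop above -0.003 m and value of joint lock_button below 0.001 m), for 0.2 s.
4. the plunger is pressed down with the carriage locked at the end stop (all of step 3 and value of joint plunger above 0.008 m), for 0.05 s.
At the end, for the whole second after the job is handed in: The carriage is at rest with its nose within 3 mm of the end stop, the lock button is up (within 1 mm), the plunger is back up (within 2 mm) (all of step 3 and value of joint plunger below 0.002 m and velocity of joint carriage between -0.005 and 0.005 m/s); the robot touches nothing.
It fails at once if the plunger is pressed more than 5 mm before the carriage is home (value of joint plunger above 0.005 m and y of carriage_nose in the frame of end_stop below -0.005 m).
It fails at once if the marking head with its end stop is shifted more than 5 mm (distance of end_stop from where it was at the start of the episode above 0.005 m).
It fails at once if a bystander is moved or lifted more than 20 mm (distance of any of screw_jar, screwdriver, glasses, lens_case, pliers, spray_bottle, parts_tray from where it was at the start of the episode above 0.02 m).
It also fails if it takes over 45 s, if anything falls off the work surface, if the arm or the gripper's body presses on something with over 40 N, if the wrist force passes 120 N, or if a joint passes its speed limit or range.

## Working session

There is one attempt and no reset: what is moved stays moved. The work goes in short steps, each a Python script; the robot and the scene stay as the last script left them, time stands still between calls to the robot, and variables do not carry over. Pictures are saved under pics/ and viewed, and the job is handed in when it is done.

```bash
mkdir -p pics; python3 - <<'E'
from workcell import bot, hand, kinematics, get_obs, vision
import cv2
o=get_obs();print({k:o[k] for k in("time_s","position","orientation","wrist_force","gripper_width")},bot.tcp_to_tips)
import numpy as np
for n in("scene","side","wrist"):
    c=vision.read_camera(n);cv2.imwrite(f"pics/a_{n}.png",c["frame"][:,:,::-1]);np.savez(f"pics/a_{n}.npz",**c)
    V=c["view"];print(n,-V[:3,:3].T@V[:3,3],V[2,:3])
E
```

```text
{'time_s': 0.0, 'position': array([ 0.22687358, -0.58183502,  0.21724181]), 'orientation': array([-0.13078015,  0.69541871, -0.69443109,  0.13059417]), 'wrist_force': array([ 0.87563803,  0.38239556, -0.00371474]), 'gripper_width': 0.08557740504825262} 0.017
scene [1.03315382 0.70778022 0.99875872] [-0.37161681 -0.55460532 -0.74452259]
side [ 0.42637046 -0.72398833  0.69997538] [ 0.13225761  0.76414182 -0.63134396]
wrist [ 0.29915914 -0.5517904   0.37339585] [-0.28830167 -0.11094394 -0.95109074]
```

View pics/a_scene.png

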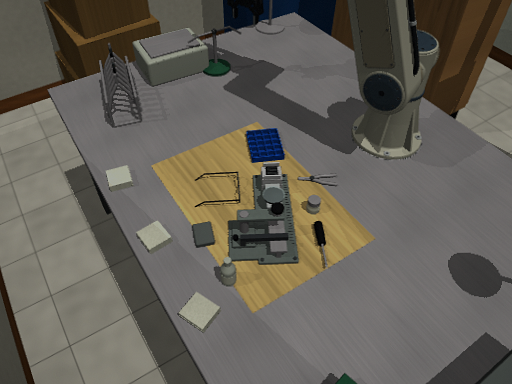

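View pics/a_side.png

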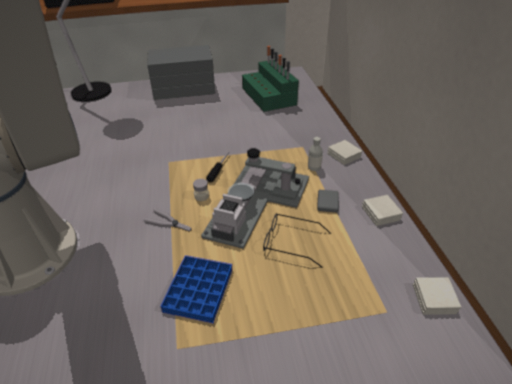

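View pics/a_wrist.png

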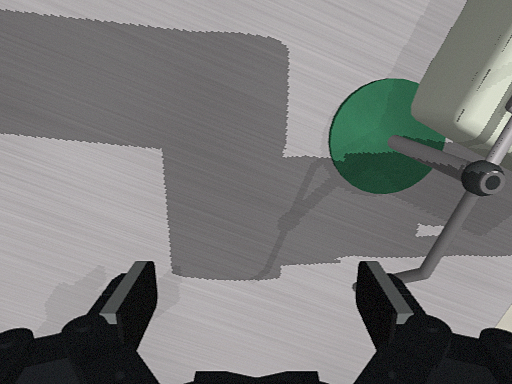

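The scene view shows the marker at around px (265,220), with the white-edged carriage end near (272,172). The side view shows it at around (255,200). I'll enlarge both views.

```bash
cat > h.py <<'E'
import numpy as np,cv2
def ray(c,uv):
    p=cv2.undistortPoints(np.array([[uv]],float),c["intrinsics"],c["dist"])[0,0]
    R=c["view"][:3,:3];t=c["view"][:3,3]
    return -R.T@t, R.T@np.array([p[0],p[1],1.])
def onz(c,uv,z):
    o,d=ray(c,uv);return o+d*(z-o[2])/d[2]
def proj(c,P):
    R=c["view"][:3,:3];t=c["view"][:3,3]
    return cv2.projectPoints(np.atleast_2d(P).astype(float),cv2.Rodrigues(R)[0],t,c["intrinsics"],c["dist"])[0][:,0]
def two(c1,a,c2,b):
    o1,d1=ray(c1,a);o2,d2=ray(c2,b)
    s=np.linalg.lstsq(np.c_[d1,-d2],o2-o1,rcond=None)[0]
    p,q=o1+s[0]*d1,o2+s[1]*d2
    return (p+q)/2,np.linalg.norm(p-q)
def load(n): return dict(np.load(f"pics/{n}.npz"))
E
python3 - <<'E'
from h import *
c=load("a_scene");s=load("a_side")
for c,n,(x,y,w,h) in((c,"scene",(215,155,100,115)),(s,"side",(190,140,130,110))):
    cv2.imwrite(f"pics/z_{n}.png",cv2.resize(c["frame"][y:y+h,x:x+w,::-1],None,fx=5,fy=5,interpolation=cv2.INTER_CUBIC))
E
```

```text
(no output)
```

View pics/z_scene.png

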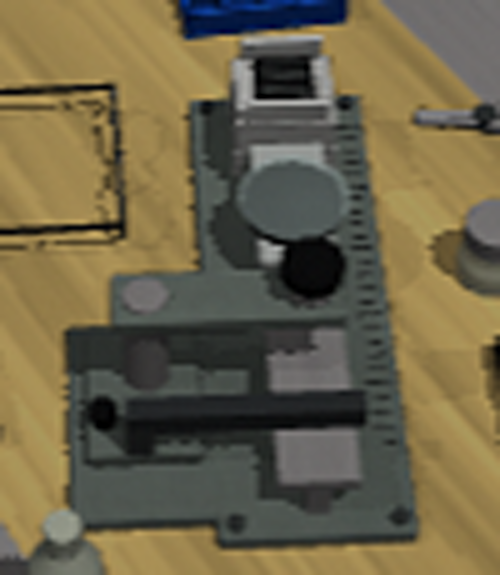

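View pics/z_side.png

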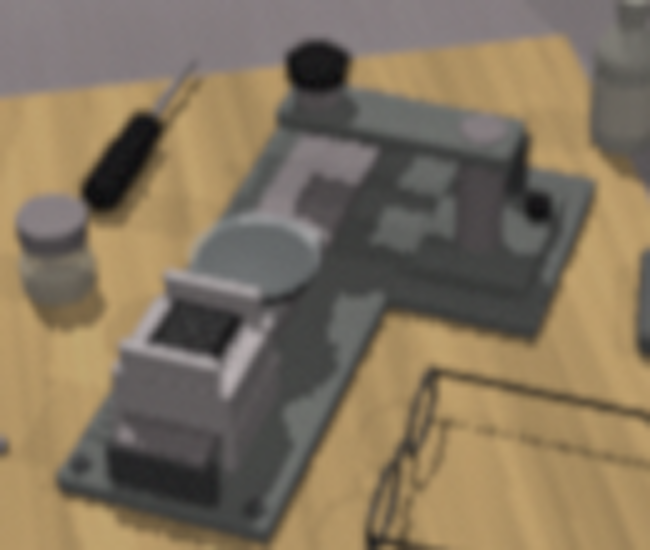

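```bash
python3 - <<'E'
from h import *
c=load("a_scene");s=load("a_side")
z=lambda x,y:(215+x/5-.4,155+y/5-.4)
w=lambda x,y:(190+x/5-.4,140+y/5-.4)
b=onz(c,z(284,76),.078);p=onz(c,z(314,258),.122)
b2=onz(s,w(195,330),.078);p2=onz(s,w(318,58),.122)
print("button",b,b2,two(c,z(284,76),s,w(195,330)));print("plunger",p,p2,two(c,z(314,258),s,w(318,58)))
d=(p-b)[:2];print(np.hypot(*d),np.degrees(np.arctan2(d[1],d[0])))
d=(p2-b2)[:2];print(np.hypot(*d),np.degrees(np.arctan2(d[1],d[0])))
# base corners z? rail-side edge long
for n in [(350,97),(415,535),(192,100)]: print(n,onz(c,z(*n),.015))
print("bar near ends",onz(c,z(365,393),.058),onz(c,z(130,403),.058))
E
```

```text
button [ 0.49038657 -0.01503777  0.078     ] [ 0.49288938 -0.01321038  0.078     ] (array([ 0.49202521, -0.01412981,  0.07927273]), np.float64(0.0016654801795774785))
plunger [0.57987404 0.13974004 0.122     ] [0.57907326 0.13472292 0.122     ] (array([0.57924761, 0.13826299, 0.11984215]), np.float64(0.0009410784520478346))
0.17878527835117328 59.964903086147785
0.1712072464926551 59.77551591161918
(350, 97) [ 0.42828673 -0.02630609  0.015     ]
(415, 535) [0.59002674 0.25821375 0.015     ]
(192, 100) [ 0.51494592 -0.07845083  0.015     ]
bar near ends [0.57810534 0.19091657 0.058     ] [0.68883484 0.12766326 0.058     ]
```

```bash
cat >> h.py <<'E'
from scipy.spatial.transform import Rotation as Rot
def ori(zdir_deg):
    a=np.radians(zdir_deg);y=np.array([0,0,-1.]);z=np.array([np.cos(a),np.sin(a),0]);x=np.cross(y,z)
    return Rot.from_matrix(np.c_[x,y,z]).as_quat()
E
python3 - <<'E'
from h import *
from workcell import *
o=get_obs();M=Rot.from_quat(o["orientation"]).as_matrix();print(M.round(2))
w=load("a_wrist");V=w["view"];cp=-V[:3,:3].T@V[:3,3]
print("cam in tool",M.T@(cp-o["position"]),M.T@V[2,:3])
for a in(-30,150,60,240):
  for P in([.49,-.014,.25],[.53,.06,.3],[.58,.137,.25]):
    q=kinematics.solve_ik(np.array(P),ori(a));print(a,P,None if q is None else np.round(q,2))
E
```

```text
[[-0.93 -0.    0.36]
 [-0.36  0.   -0.93]
 [ 0.   -1.   -0.  ]]
cam in tool [-0.07824525 -0.15598233 -0.00202367] [ 3.08893174e-01  9.51096672e-01 -3.58397062e-04]
-30 [0.49, -0.014, 0.25] [-0.03  0.11  1.88 -0.    1.16  0.49]
-30 [0.53, 0.06, 0.3] [ 0.11  0.14  1.73 -0.    1.27  0.63]
-30 [0.58, 0.137, 0.25] [ 0.23  0.28  1.66 -0.    1.2   0.75]
150 [0.49, -0.014, 0.25] [-0.03  0.11  1.88 -0.    1.16 -2.65]
150 [0.53, 0.06, 0.3] [ 0.11  0.14  1.73 -0.    1.27 -2.51]
150 [0.58, 0.137, 0.25] [ 0.23  0.28  1.66 -0.    1.2  -2.39]
60 [0.49, -0.014, 0.25] [-0.03  0.11  1.88 -0.    1.16 -1.08]
60 [0.53, 0.06, 0.3] [ 0.11  0.14  1.73 -0.    1.27 -0.94]
60 [0.58, 0.137, 0.25] [ 0.23  0.28  1.66 -0.    1.2  -0.82]
240 [0.49, -0.014, 0.25] [-0.03  0.11  1.88 -0.    1.16  2.06]
240 [0.53, 0.06, 0.3] [ 0.11  0.14  1.73 -0.    1.27  2.2 ]
240 [0.58, 0.137, 0.25] [ 0.23  0.28  1.66 -0.    1.2   2.32]
```

```bash
python3 - <<'E'
from h import *
from workcell import *
hand.move_gripper(0.0,30)
bot.reach(np.array([.55,.09,.32]),ori(-30))
o=get_obs();print(o["time_s"],o["position"],o["gripper_width"],o["wrist_force"])
for n in("wrist",):
    c=vision.read_camera(n);cv2.imwrite(f"pics/b_{n}.png",c["frame"][:,:,::-1]);np.savez(f"pics/b_{n}.npz",**c)
E
```

```text
3.575 [0.55010864 0.08930898 0.31986025] -0.0002368896731787709 [-0.27024015 -0.52655651 -0.69867264]
```

View pics/b_wrist.png

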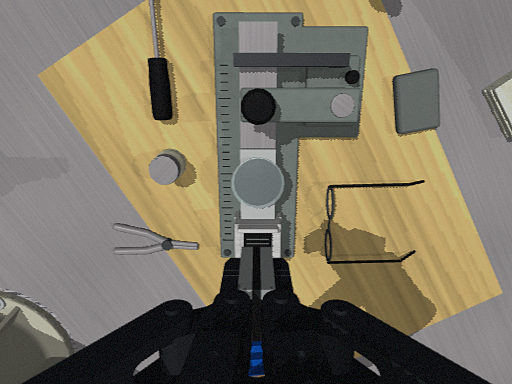

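The wrist view shows the plunger at (258,107), the bar's near edge at about row 66, the lens at (259,183) and the button at (258,240), partly behind the fingers.

```bash
python3 - <<'E'
from h import *
c=load("b_wrist");x,y,w,h=205,5,130,100
cv2.imwrite("pics/zb1.png",cv2.resize(c["frame"][5:135,200:370,::-1],None,fx=4.5,fy=4.5,interpolation=cv2.INTER_CUBIC))
cv2.imwrite("pics/zb2.png",cv2.resize(c["frame"][145:265,200:320,::-1],None,fx=5,fy=5,interpolation=cv2.INTER_CUBIC))
E
```

```text
(no output)
```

View pics/zb1.png

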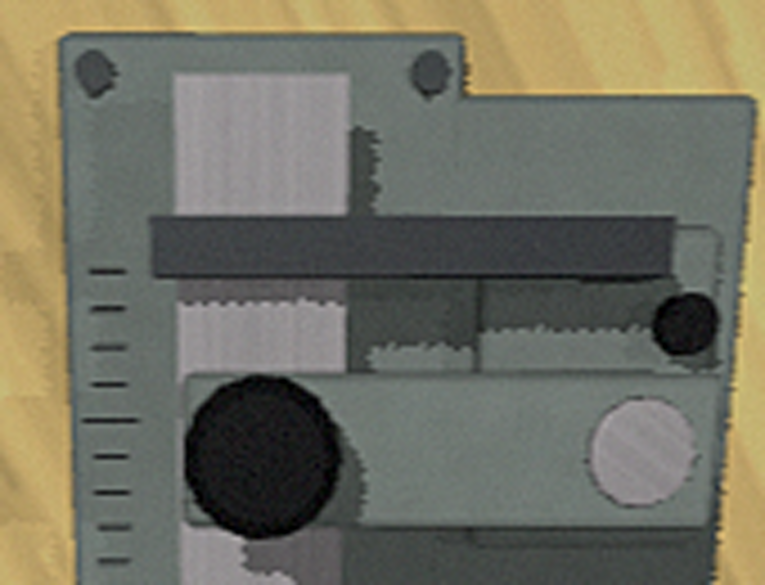

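View pics/zb2.png

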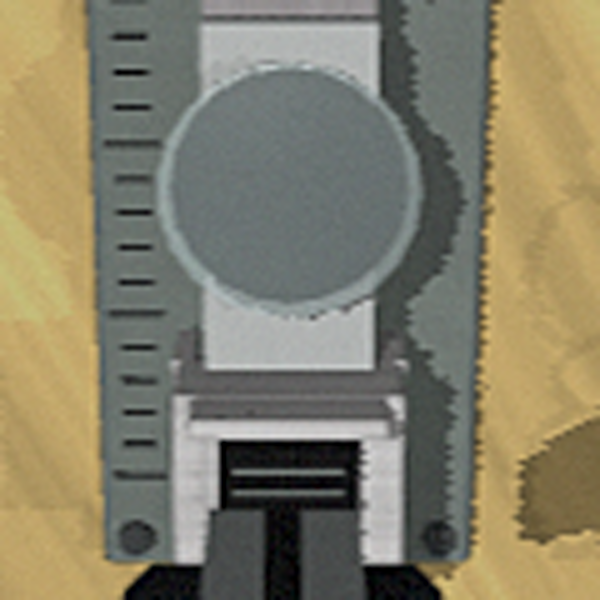

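```bash
python3 - <<'E'
from h import *
c=load("b_wrist")
z1=lambda x,y:(200+x/4.5-.39,5+y/4.5-.39)
z2=lambda x,y:(200+x/5-.4,145+y/5-.4)
P=onz(c,z1(262,457),.122);L=onz(c,z2(290,190),.065)
print("P",P,"L",L)
print("head-arm edges dir");
A=onz(c,z1(150,277),.058);B=onz(c,z1(670,277),.058);d=B-A;print("bar",A,B,np.degrees(np.arctan2(d[1],d[0])))
A=onz(c,z1(62,40),.012);E=onz(c,z2(105,560),.012);d=A-E;print("base left",A,E,np.degrees(np.arctan2(d[1],d[0])),np.linalg.norm(d))
d=(P-L)[:2];print("LP",np.hypot(*d),np.degrees(np.arctan2(d[1],d[0])))
u=np.array([np.cos(np.radians(60)),np.sin(np.radians(60))]);v=np.array([u[1],-u[0]])
b=L[:2]-80e-3*u;print("button",b)
for n,q in(("P",P),("L",L),("A",A),("bar",onz(c,z1(262,277),.058)),("nose50",onz(c,z2(290,18),.05)),("ridge inner front",onz(c,z2(290,436),.087)),("btn front",onz(c,z2(290,443),.078)),("L-left",onz(c,z2(221,470),.078)),("R",onz(c,z2(361,470),.078))):
    print(n,(q[:2]-b)@v*1e3,(q[:2]-b)@u*1e3)
E
```

```text
P [0.57922034 0.14055358 0.122     ] L [0.53196336 0.05855951 0.065     ]
head-arm edges dir
bar [0.57510783 0.18923151 0.058     ] [0.68825143 0.12381068 0.058     ] -30.036956757872524
base left [0.58405537 0.25502024 0.012     ] [ 0.41957882 -0.02618797  0.012     ] 59.67695953668264 0.32577691355291305
LP 0.09463746778171657 60.04316700271479
button [ 0.49196336 -0.01072253]
P -0.07130046011931693 174.63744092260646
L 2.006372487009466e-14 80.00000000000001
A -53.117369992744536 276.18599292410704
bar 0.18124596951941288 214.72183586047495
nose50 0.026865223351673753 119.98023682889615
ridge inner front -0.04141642426673066 23.777395590095363
btn front -0.0011557178567090378 17.89865321449915
L-left -17.364866738178197 10.50521794841335
R 17.87750600450661 10.489916711448979
```

```bash
cat >> h.py <<'E'
u=np.array([.5,np.sqrt(.75),0]);btn=np.array([.4918,-.0108,0])
def state(f0,get_obs):
    o=get_obs();f=o["wrist_force"]-f0
    return o,f[2],f@u,f@np.array([u[1],-u[0],0])
E
python3 - <<'E'
from h import *
from workcell import *
p=btn+.008*u
bot.reach(np.r_[p[:2],.17],ori(-30))
bot.servo_line(np.r_[p[:2],.108],velocity=.12)
bot.dwell(.2)
o=get_obs();f0=o["wrist_force"];np.save("f0.npy",f0)
print(o["time_s"],o["position"],f0)
for z in np.arange(.100,.0855,-.0015):
    bot.servo_line(np.r_[p[:2],z],velocity=.03)
    o,fz,fu,fv=state(f0,get_obs);print(round(o["time_s"],2),round(z,4),o["position"].round(4),fz.round(2),fu.round(2),fv.round(2))
    if fz>8: break
c=vision.read_camera("wrist");cv2.imwrite("pics/c_wrist.png",c["frame"][:,:,::-1])
E
```

```text
5.2583 [ 0.49650307 -0.00382877  0.10886454] [-0.04558706  0.46300725 -0.11227617]
5.67 0.1 [ 0.4956 -0.0039  0.0997] 0.56 0.15 1.38
5.92 0.0985 [ 0.4957 -0.0039  0.0984] -0.05 -0.73 0.34
6.17 0.097 [ 0.4957 -0.0039  0.0969] -0.28 0.31 -0.17
6.42 0.0955 [ 0.4957 -0.0039  0.0954] -0.37 -0.49 0.87
6.67 0.094 [ 0.4957 -0.0039  0.0939] 0.07 0.37 0.43
6.92 0.0925 [ 0.4957 -0.0039  0.0924] 0.45 -0.62 0.59
7.17 0.091 [ 0.4957 -0.0039  0.0909] 0.26 0.05 0.12
7.42 0.0895 [ 0.4957 -0.0039  0.0894] 0.75 -0.9 -0.18
7.67 0.088 [ 0.4957 -0.0039  0.0879] 0.05 0.03 0.27
7.92 0.0865 [ 0.4957 -0.0039  0.0864] -0.11 -0.27 0.6
```

View pics/c_wrist.png

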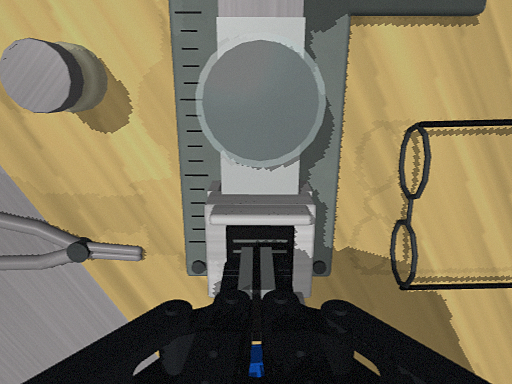

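The fingers are over the button (258,245) but haven't touched it yet, so I'll keep lowering until the force shows contact.

```bash
python3 - <<'E'
from h import *
from workcell import *
print(bot.tcp_to_tips,get_obs()["gripper_width"])
f0=np.load("f0.npy");p=btn+.008*u
for z in np.arange(.0855,.066,-.001):
    bot.servo_line(np.r_[p[:2],z],velocity=.03)
    o,fz,fu,fv=state(f0,get_obs);print(round(o["time_s"],2),round(z,4),o["position"].round(4),fz.round(2),fu.round(2),fv.round(2))
    if fz>7.5: break
E
```

```text
0.017 -4.410393808636527e-05
8.22 0.0855 [ 0.4958 -0.0039  0.0854] 0.17 -0.34 0.06
8.47 0.0845 [ 0.4957 -0.0039  0.0844] 0.62 -0.92 0.9
8.72 0.0835 [ 0.4958 -0.0039  0.0834] -0.9 -0.25 0.57
8.97 0.0825 [ 0.4957 -0.0039  0.0824] -0.78 -0.17 1.02
9.22 0.0815 [ 0.4957 -0.0039  0.0814] -0.4 0.23 0.95
9.47 0.0805 [ 0.4957 -0.0039  0.0804] -0.3 -0.44 0.1
9.72 0.0795 [ 0.4958 -0.0039  0.0794] 0.09 0.25 0.23
9.97 0.0785 [ 0.4957 -0.0039  0.0784] 0.22 0.32 -0.32
10.22 0.0775 [ 0.4958 -0.0039  0.0774] 0.28 -0.13 -0.35
10.47 0.0765 [ 0.4958 -0.0039  0.0764] -0.3 0.29 0.74
10.72 0.0755 [ 0.4958 -0.0039  0.0754] -0.02 0.32 0.4
10.97 0.0745 [ 0.4957 -0.0039  0.0744] 1.05 -0.03 1.01
11.22 0.0735 [ 0.4958 -0.0039  0.0735] 0.7 -1.25 0.09
11.47 0.0725 [ 0.4957 -0.0039  0.0724] 0.91 0.04 0.1
11.72 0.0715 [ 0.4957 -0.0039  0.0714] -0.0 -0.29 -0.16
11.97 0.0705 [ 0.4958 -0.0039  0.0704] 0.81 -0.5 -0.83
12.22 0.0695 [ 0.4957 -0.0039  0.0694] -0.59 -0.89 0.04
12.47 0.0685 [ 0.4957 -0.0039  0.0684] 0.19 -0.75 0.4
12.72 0.0675 [ 0.4957 -0.0039  0.0674] -0.19 -1.36 -0.11
12.97 0.0665 [ 0.4957 -0.0039  0.0664] 0.1 -0.81 -0.36
```

```bash
python3 - <<'E'
from h import *
from workcell import *
for n in("wrist","side","scene"):
    c=vision.read_camera(n);np.savez(f"pics/d_{n}.npz",**c);f=c["frame"][:,:,::-1]
    if n=="wrist": g=f[150:310,150:370];k=3.5
    if n=="side": g=f[150:260,180:310];k=5
    if n=="scene": g=f[120:240,215:335];k=5
    cv2.imwrite(f"pics/d_{n}.png",cv2.resize(g,None,fx=k,fy=k,interpolation=cv2.INTER_CUBIC))
E
```

```text
(no output)
```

View pics/d_wrist.png

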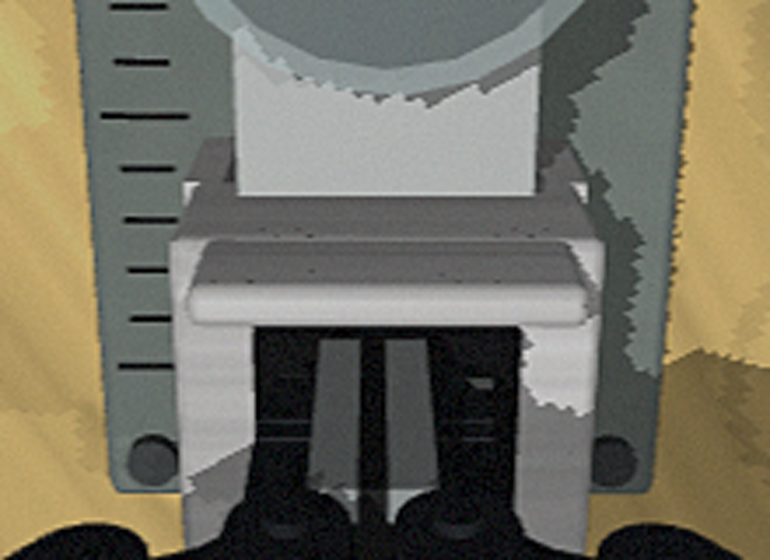

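View pics/d_side.png

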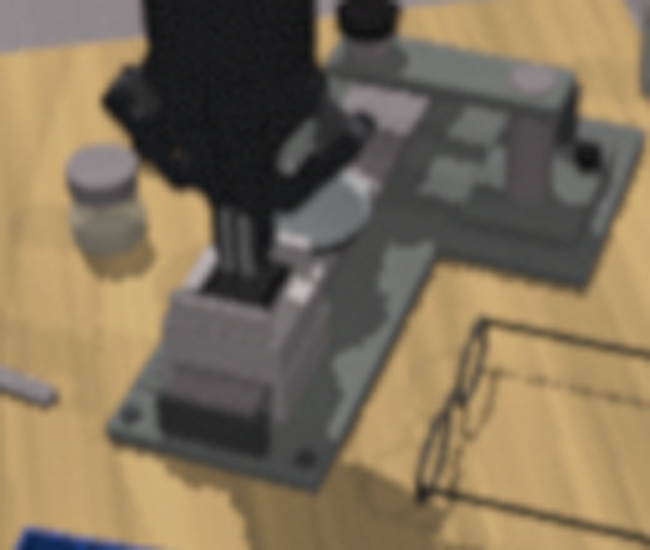

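View pics/d_scene.png

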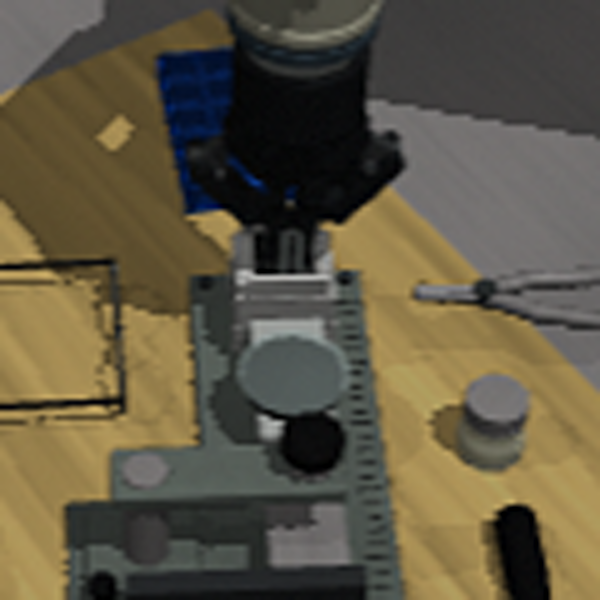

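```bash
python3 - <<'E'
from h import *
from workcell import *
o=get_obs();M=Rot.from_quat(o["orientation"]).as_matrix();print(o["position"],o["wrist_force"],o["joint_pos"])
c=load("d_wrist");V=c["view"];cp=-V[:3,:3].T@V[:3,3];print("cam in tool",M.T@(cp-o["position"]))
T=o["position"]
for tx in(-.011,0,.011):
  for ty in(-.013,0,.017): print(tx,ty,proj(c,T+M@np.array([tx,ty,0]))[0].round(1))
for n in("side","scene"):
  c=load("d_"+n)
  for ty in(-.02,0,.017): print(n,ty,proj(c,T+M@np.array([0,ty,0]))[0].round(1))
E
```

```text
[ 0.49581158 -0.00387742  0.06650241] [-1.37210589  0.4011182   0.52136054] [-1.08378679e-02  3.64709986e-01  2.02920644e+00 -1.55106833e-05
  7.47678581e-01  5.12764917e-01]
cam in tool [-0.07969053 -0.15599049 -0.00219273]
-0.011 -0.013 [260.9 243.2]
-0.011 0 [260.6 231.6]
-0.011 0.017 [260.2 218.7]
0 -0.013 [260.8 264.7]
0 0 [260.5 251.8]
0 0.017 [260.1 237.5]
0.011 -0.013 [260.7 285.4]
0.011 0 [260.4 271.3]
0.011 0.017 [260.  255.6]
side -0.02 [229.1 200.1]
side 0 [229.5 206.5]
side 0.017 [229.9 211.9]
scene -0.02 [272.1 170.8]
scene 0 [271.9 175.4]
scene 0.017 [271.6 179.2]
```

The wrist geometry puts the real fingertips well behind the nominal point, at z of about 0.08, so no contact yet fits. I'll keep going down slowly with a force guard.

```bash
python3 - <<'E'
from h import *
from workcell import *
f0=np.load("f0.npy");p=btn+.008*u
for z in np.arange(.0655,.054,-.001):
    bot.servo_line(np.r_[p[:2],z],velocity=.03)
    o,fz,fu,fv=state(f0,get_obs);print(round(o["time_s"],2),round(z,4),o["position"].round(4),fz.round(2),fu.round(2),fv.round(2),o["joint_efforts"].round(1))
    if fz>3: break
c=vision.read_camera("wrist");cv2.imwrite("pics/e_wrist.png",cv2.resize(c["frame"][150:310,150:370,::-1],None,fx=3.5,fy=3.5,interpolation=cv2.INTER_CUBIC))
E
```

```text
13.38 0.0655 [ 0.4958 -0.0039  0.0654] 0.45 -0.64 0.32 [ -0.  -50.5 -23.3   0.   -0.    0. ]
13.62 0.0645 [ 0.496  -0.0039  0.0646] 2.81 -0.59 0.19 [ -0.  -49.1 -22.6  -0.   -0.1  -0. ]
13.88 0.0635 [ 0.4959 -0.0039  0.0636] 3.09 0.12 1.03 [ -0.1 -49.  -22.3  -0.   -0.1  -0. ]
```

View pics/e_wrist.png

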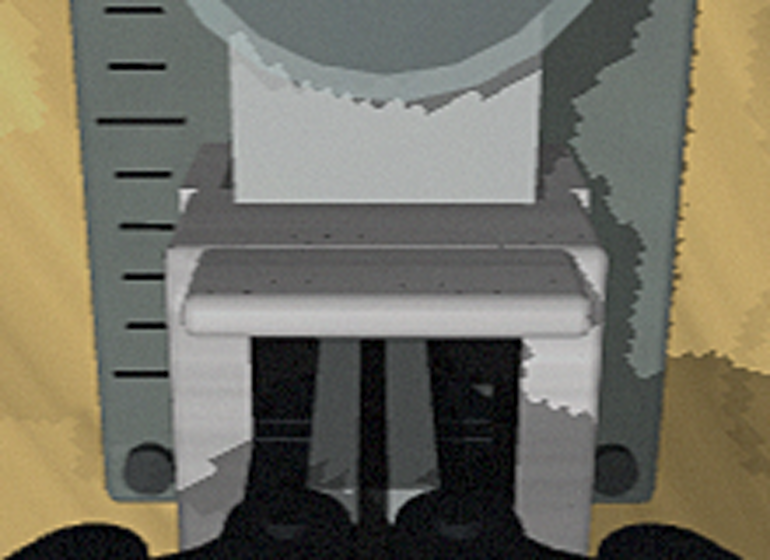

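```bash
python3 - <<'E'
from h import *
from workcell import *
f0=np.load("f0.npy");p=btn+.008*u
for z in [.0615,.0595,.0585,.0575,.057,.0565,.056]:
    bot.servo_line(np.r_[p[:2],z],velocity=.03)
    o,fz,fu,fv=state(f0,get_obs);print(round(o["time_s"],2),round(z,4),o["position"].round(4),fz.round(2),fu.round(2),fv.round(2))
    if fz>9: break
np.save("zp.npy",z)
E
```

```text
14.18 0.0615 [ 0.4959 -0.0039  0.0615] 3.87 0.39 0.02
14.43 0.0595 [ 0.496  -0.0039  0.0595] 4.11 -0.05 2.02
14.68 0.0585 [ 0.496  -0.0039  0.0586] 5.11 -0.21 1.33
14.93 0.0575 [ 0.4959 -0.0039  0.0577] 5.26 -1.02 -0.34
15.18 0.057 [ 0.496  -0.0038  0.0576] 12.51 -0.36 -1.74
```

```bash
python3 - <<'E'
from h import *
from workcell import *
f0=np.load("f0.npy");p=btn+.008*u;z=.0572
def go(s,v):
    q=p+s*u;bot.servo_line(np.r_[q[:2],z],velocity=v)
    o,fz,fu,fv=state(f0,get_obs);print(round(o["time_s"],2),s,((o["position"]-p)@u*1e3).round(1),o["position"].round(4),fz.round(2),fu.round(2),fv.round(2));return fz,fu
for s in(0.004,.010,.03,.055,.08,.088):
    fz,fu=go(s,.05)
    if fu<-9 or fz<4: print("STOP");break
else:
  for s in np.arange(.090,.103,.0015):
    fz,fu=go(s,.03)
    if fu<-7: break
c=vision.read_camera("wrist");cv2.imwrite("pics/f_wrist.png",c["frame"][:,:,::-1])
c=vision.read_camera("side");cv2.imwrite("pics/f_side.png",cv2.resize(c["frame"][130:250,190:320,::-1],None,fx=5,fy=5))
E
```

```text
15.43 0.004 4.4 [ 4.982e-01 -2.000e-04  5.770e-02] 9.75 0.8 -0.72
15.69 0.01 10.5 [0.5012 0.0051 0.0576] 10.59 0.91 -1.46
16.24 0.03 30.6 [0.5113 0.0225 0.0577] 9.57 0.61 -0.14
16.89 0.055 55.6 [0.5238 0.0441 0.0577] 8.03 0.94 -0.8
17.54 0.08 80.6 [0.5364 0.0657 0.0577] 9.18 0.73 0.41
17.85 0.088 88.7 [0.5405 0.0727 0.0577] 8.37 -0.05 -0.46
18.1 0.09 90.4 [0.5414 0.0743 0.0577] 7.92 0.22 -0.55
18.35 0.0915 91.9 [0.5421 0.0755 0.0577] 7.77 0.43 -0.66
18.6 0.093 93.3 [0.5428 0.0768 0.0577] 8.66 -0.22 -0.64
18.85 0.0945 94.8 [0.5436 0.078  0.0577] 8.44 -0.77 -0.73
19.1 0.096 96.0 [0.5441 0.0791 0.0577] 8.25 -1.78 -0.12
19.35 0.0975 96.9 [0.5444 0.0799 0.0576] 10.32 -4.51 0.88
19.6 0.099 98.0 [0.5449 0.0809 0.0576] 11.99 -6.02 0.58
19.85 0.1005 98.4 [0.545  0.0813 0.0576] 12.82 -13.27 2.19
```

View pics/f_wrist.png

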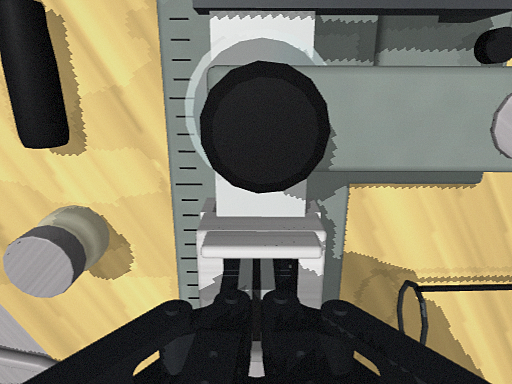

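View pics/f_side.png

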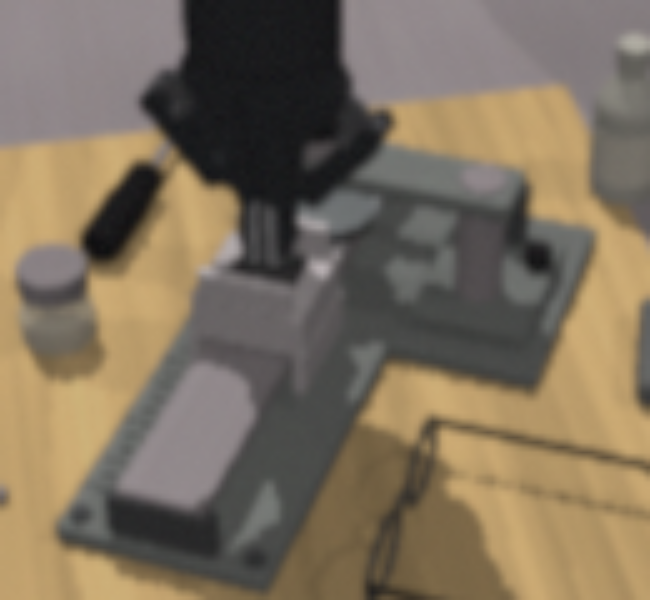

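The force rose at about 95 mm of travel, where the stop should be, and again against the ridge at about 98 mm. I'll ease off, lift straight up and check.

```bash
python3 - <<'E'
from h import *
from workcell import *
f0=np.load("f0.npy");p=btn+.008*u
q=p+.0988*u
bot.servo_line(np.r_[q[:2],.0572],velocity=.03)
print(state(f0,get_obs)[1:])
for z in(.0620,.067,.16):
    bot.servo_line(np.r_[q[:2],z],velocity=.05 if z<.1 else .12)
    o,fz,fu,fv=state(f0,get_obs);print(round(o["time_s"],2),z,fz.round(2),fu.round(2),fv.round(2))
bot.servo_line(np.r_[(btn+.09*u)[:2],.32],velocity=.25)
print(get_obs()["time_s"],get_obs()["position"])
c=vision.read_camera("wrist");cv2.imwrite("pics/g_wrist.png",c["frame"][:,:,::-1]);np.savez("pics/g_wrist.npz",**c)
cv2.imwrite("pics/zg.png",cv2.resize(c["frame"][30:260,180:330,::-1],None,fx=2.6*1,fy=2.6,interpolation=cv2.INTER_CUBIC))
E
```

```text
(np.float64(10.905217753460365), np.float64(-4.423661745192676), np.float64(1.1060176737760168))
20.45 0.062 6.43 -4.21 1.07
20.7 0.067 2.56 -4.24 0.55
21.62 0.16 0.1 -0.52 0.83
22.4167 [0.53605888 0.06708664 0.31829369]
```

View pics/g_wrist.png

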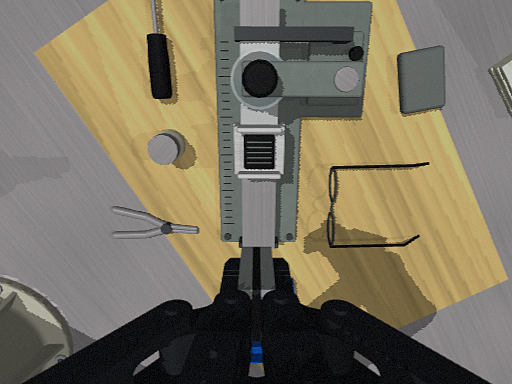

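View pics/zg.png

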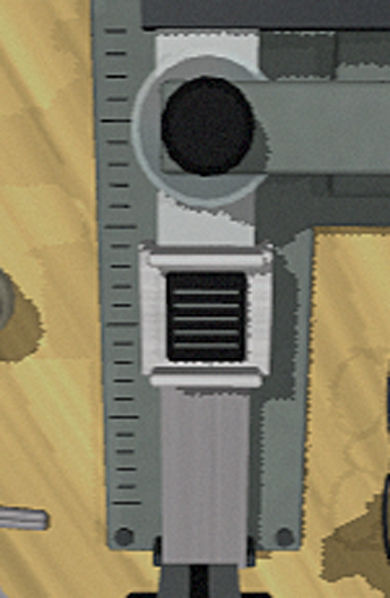

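```bash
python3 - <<'E'
from h import *
c=load("g_wrist");f=c["frame"]
g=f.max(axis=2)<45
n,l,st,ce=cv2.connectedComponentsWithStats(g[30:260,180:330].astype(np.uint8))
for i in range(1,n):
    if st[i,4]>150: print(st[i],ce[i]+[180,30])
k=lambda x,y:(180+x/2.6-.3,30+y/2.6-.3)
b=onz(c,k(206.5,317),.078);P=onz(c,k(208,126),.122)
for n,q in(("b",b),("P",P),("bar",onz(c,k(208,28),.058))):
    print(n,q,((q-btn)[:2]@[u[1],-u[0]]*1e3).round(1),((q-btn)@u*1e3).round(1))
E
```

```text
[  62   29   36   39 1075] [259.38976744  78.2344186 ]
[ 64 105  31  34 790] [258.56835443 151.0721519 ]
b [0.53947469 0.07126681 0.078     ] 0.3 94.9
P [0.5793371  0.14025323 0.122     ] 0.3 174.6
bar [0.59977022 0.17492788 0.058     ] 0.6 214.8
```

The button sits 79.7 mm before the plunger, against 80 expected, and the plunger and bar haven't moved. I'll touch the button lightly to confirm it is up, then press the plunger.

```bash
python3 - <<'E'
from h import *
from workcell import *
bh=btn+.0948*u
bot.servo_line(np.r_[bh[:2],.16],velocity=.25)
bot.servo_line(np.r_[bh[:2],.0675],velocity=.12)
bot.dwell(.15)
f0=get_obs()["wrist_force"];up=False
for z in(.0658,.0652,.0647):
    bot.servo_line(np.r_[bh[:2],z],velocity=.03);
    o,fz,fu,fv=state(f0,get_obs);print(round(o["time_s"],2),z,o["position"][2].round(4),fz.round(2),fu.round(2),fv.round(2))
    if fz>1.8: up=True;break
print("up",up)
bot.servo_line(np.r_[bh[:2],.165],velocity=.2)
if up:
    P=np.array([.5793,.1404])
    bot.servo_line(np.r_[P,.165],velocity=.2)
    bot.servo_line(np.r_[P,.114],velocity=.1);bot.dwell(.15)
    f0=get_obs()["wrist_force"]
    for z in(.110,.107,.104,.102,.100,.0992,.0986,.098,.0975,.097):
        bot.servo_line(np.r_[P,z],velocity=.03)
        o,fz,fu,fv=state(f0,get_obs);print(round(o["time_s"],2),z,o["position"].round(4),fz.round(2),fu.round(2),fv.round(2))
        if fz>9.5: break
    bot.dwell(.15)
E
```

```text
24.57 0.0658 0.0659 0.24 -0.2 0.52
24.82 0.0652 0.0652 0.88 -0.74 -0.66
25.07 0.0647 0.0648 1.73 -0.09 -0.28
up False
```

That reading is borderline: 1.7 N against my 1.8 N threshold. I'll repeat it with averaged readings before going on.

```bash
python3 - <<'E'
from h import *
from workcell import *
def avg():
    a=[]
    for _ in range(8): bot.dwell(.02);a.append(get_obs()["wrist_force"])
    return np.mean(a,0)
bh=btn+.0948*u
bot.servo_line(np.r_[bh[:2],.0675],velocity=.2)
f0=avg();up=False
for z in(.0645,.0641):
    bot.servo_line(np.r_[bh[:2],z],velocity=.03);
    d=avg()-f0;o=get_obs();print(round(o["time_s"],2),z,o["position"][2].round(4),d.round(2))
    if d[2]>1.8: up=True;break
print("up",up)
bot.servo_line(np.r_[bh[:2],.165],velocity=.2)
if up:
    P=np.array([.5793,.1404])
    bot.servo_line(np.r_[P,.165],velocity=.2)
    bot.servo_line(np.r_[P,.114],velocity=.1);bot.dwell(.15)
    f0=avg()
    for z in(.110,.107,.104,.102,.100,.0992,.0986,.098,.0975,.097):
        bot.servo_line(np.r_[P,z],velocity=.03)
        o,fz,fu,fv=state(f0,get_obs);print(round(o["time_s"],2),z,o["position"].round(4),fz.round(2),fu.round(2),fv.round(2))
        if fz>9.5: break
    bot.dwell(.15)
E
```

```text
26.88 0.0645 0.0648 [-0.28 -0.21  0.03]
27.26 0.0641 0.0642 [-0.53 -0.22  2.48]
up True
29.69 0.11 [0.5791 0.1404 0.1097] -0.25 0.41 -0.57
29.94 0.107 [0.5795 0.1405 0.1071] 2.39 -0.27 0.02
30.19 0.104 [0.5795 0.1405 0.1041] 2.4 0.96 -0.51
30.44 0.102 [0.5795 0.1405 0.1021] 4.1 1.51 0.57
30.69 0.1 [0.5796 0.1405 0.1001] 4.62 1.89 1.15
30.94 0.0992 [0.5796 0.1405 0.0994] 4.37 1.05 1.33
31.19 0.0986 [0.5795 0.1405 0.0988] 5.26 1.36 2.18
31.44 0.098 [0.5796 0.1405 0.0987] 9.9 -0.72 -1.24
```

```bash
python3 - <<'E'
from h import *
from workcell import *
P=np.array([.5793,.1404])
bot.servo_line(np.r_[P,.115],velocity=.06)
bot.servo_line(np.r_[P,.2],velocity=.2)
bot.servo_line(np.r_[(btn+.09*u)[:2],.32],velocity=.25)
bot.dwell(.2);o=get_obs();print(o["time_s"],o["wrist_force"])
c=vision.read_camera("wrist");cv2.imwrite("pics/h_wrist.png",c["frame"][:,:,::-1]);np.savez("pics/h_wrist.npz",**c)
g=c["frame"].max(axis=2)<45
n,l,st,ce=cv2.connectedComponentsWithStats(g[30:260,180:330].astype(np.uint8))
for i in range(1,n):
    if st[i,4]>150: print(st[i],ce[i]+[180,30])
s=vision.read_camera("side");cv2.imwrite("pics/h_side.png",cv2.resize(s["frame"][130:250,190:320,::-1],None,fx=5,fy=5))
E
```

```text
33.5417 [ 0.46370998 -0.41505275  0.03061665]
[  62   30   36   39 1073] [259.51724138  78.88630009]
[ 64 105  31  35 814] [258.69041769 151.57985258]
```

View pics/h_wrist.png

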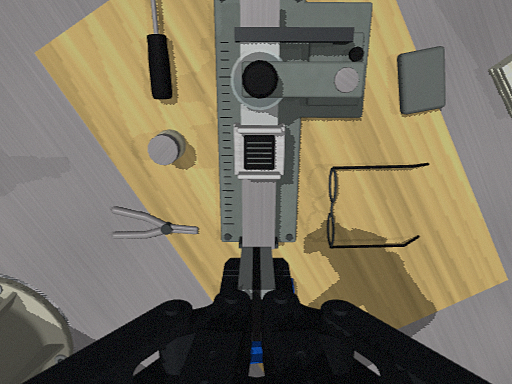

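View pics/h_side.png

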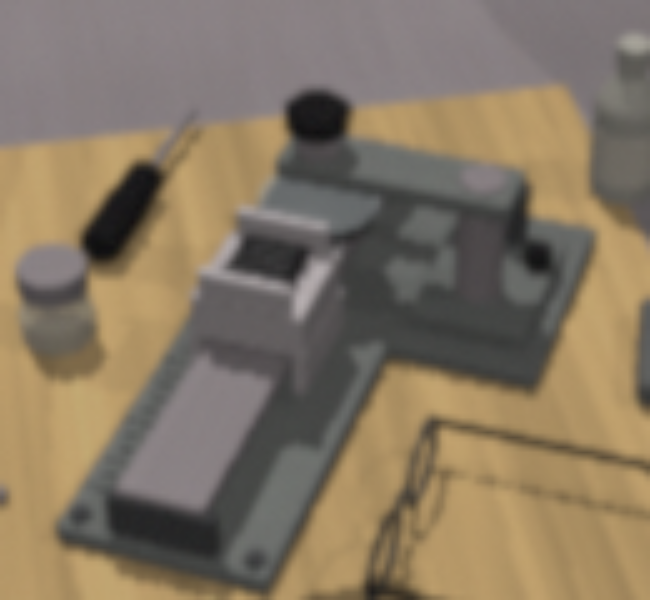

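Both pictures show the plunger back up at wrist px (259,79) and the carriage home with the button at (259,152). The bystanders are where they were and the arm is clear, so I'm handing in.

```bash
python3 -c "
from workcell import hand_in
hand_in()"
```

```text
the job is handed in; nothing more can be done
```

I pressed the lock button fully down, slid the carriage home and let the button up. I then pressed the plunger to its bottom, lifted clear and handed in at about 33.5 s. The hand-in gives no verdict, so what follows rests on my own checks.

**What the last checks showed:**
- **Carriage:** it travelled 94.9 mm, against about 94.6 mm estimated. The button's centre ended 79.7 mm before the plunger, against 80 mm expected when home.
- **Head:** the plunger and the stop bar measured the same before and after the slide to within about 0.3 mm. In the final picture they sat within about a pixel of where they were after the slide.
- **Plunger:** it took about 10 mm of travel and bottomed at 9.9 N. It looks fully up again in both final views.
- **Bystanders:** those in view look unmoved. The parts tray isn't in the final pictures, and the arm never went near it.

**What disagreed:**
- **Fingertips:** the shut tips made contact about 30 mm farther back than the stated 17 mm ahead of the tool point, so I found contact by force.
- **Button-up check:** my first light touch read 1.73 N, just under my 1.8 N threshold. The repeat read about 0 N at nearly the same height, then 2.5 N another 0.6 mm down. That puts the button up to within about 1 mm, but I had no direct reading of it or of the pin.

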